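# Seat the skewed tube block in its block heater

## Robot

A 6-joint arm with a two-finger parallel gripper is mounted at the origin on the work surface. World frame = base frame: x ahead of the robot, y to its left, z up, the work surface at z = 0. Lengths are in m, angles in rad, forces in N, time in s.
With the tool pointing down it reaches from about 0.4 to 0.925 m from the base axis. Payload 12.5 kg.
Tool frame: the origin (TCP) lies at the very end of the fingers, on their centre line; the grasp point (between the pads) lies 19 mm behind it; x points along the fingers, z is the direction in which the jaws open and shut, and the axes are right-handed (so a half turn about x gives the same grasp; the last joint's range is limited). The gripper opens to 95 mm and grips with 3 to 60 N. Pads are 20 mm wide; open, the fingers measure 119 mm over their backs; the gripper's body (75 mm by 180 mm) begins 59 mm behind the grasp point.
Start: joints at [1.132, 0.491, 1.559, -0, 1.092, -0.106], TCP at [0.204, 0.591, 0.215] pointing down, gripper open.
Joint ranges: [-3.1, 3.1], [-0.84, 2.19], [0.05, 2.79], [-1.13, 4.28], [0.06, 2.93], [-2.69, 2.69]. Speed limits (rad/s): [2.22, 2.22, 2.79, 3.14, 3.14, 3.14].

## Interface

Orientations are given as a unit quaternion [w, x, y, z].
In Python, from station import env, imaging, workorder gives the robot as it stands.
- The arm moves only by the tool step_arm, never from a script. Its arguments are lists of equal length, an entry for each row: "hand": the closure, from 0 (fully open) to 1 (shut); "xyz": the shift along the tool's x, y, z in mm, a list of three; "twist": the turn about the tool's x in degrees. In form: {"hand": [hand, ...], "xyz": [[x, y, z], ...], "twist": [twist, ...]}. A call has exactly 8 rows; each row shifts and turns the commanded pose from where the row before left it, along the tool's axes as they then stand; what a row does not reach is not made up. A row lasts 1/8 s, in which the tool goes at most 62.5 mm and 10.7 degrees, less where a joint would pass 70% of its speed; a pose out of reach is approached as far as the arm can. A call with a gripper value outside its range is refused whole. The fingers move at their own pace and stop on an object; "grip_force" is the grip in N (left out, the last holds). Time passes only in rows, so rows that do not move let the fingers close, or fill a call up. It gives the time, the measured TCP pose, the force and the opening at its end, in the units of the state.
- env.state(): the state, without advancing time (a new reading comes with each control period).
- imaging.read_camera(name): name is "side" or "top" or "wrist"; returns (picture, depth): 400x640x3 uint8, red, green, blue; 400x640 float32, m along the optical axis (not along the pixel's ray), 0 where there is no reading.
- imaging.camera_params(name): a dict with "fx", "fy", "cx", "cy" (pixels), "pose" (4x4, takes a point from camera to world coordinates). Camera axes: x right, y down, z forward; pixel columns grow to the right and rows downward; lengths in m; the calibration is good to about 2 mm. A picture is of the moment at which its call begins: read the wrist's pose just before it. camera_params takes no time and is no camera call; for the wrist camera it gives the pose at the moment of the call.
- workorder.hand_in(): hands the job in, once; it reports no verdict.
The state is a dict: "time": time; "joint_pos": joint angles; "joint_vel": joint speeds; "effort": joint torques, N m; "eef_pos": TCP position; "tcp_rot": TCP orientation; "wrist_force": force on the tool from outside, world axes, zero at the start; "moment": the same for the moment, N m; "finger_gap": finger opening in m.
Only numpy, scipy, OpenCV 4.12 (cv2) and the standard library are available. Lean on these libraries where they do the work, as an engineer would, in place of code of your own. Each camera call takes 0.05 s, during which the arm holds its last target.

## Task

Two block heaters stand on the laboratory bench, and one square metal tube block stands proud because it was put in skewed and rests on the rim of its well. Take that block by the fin on top and, without lifting it out, turn it while pressing down until it drops into the square well, push it fully home by the fin, then let go. Leave the other block, which is already home, alone.

Things in the scene. Friction and masses are not known exactly. Their poses are not given: they have to be found in the camera images.
- block: Skewed aluminium tube block, 0.35 kg, loose: round foot d 60 mm, 10 high; on it a square body 60 x 60, 40 high; on top a fin (see block_fin). Origin: centre of the foot's underside, z up, x and y square to the body's sides. Starts with the body on the heater's rim (origin 75 mm above bench), turned 25 to 65 deg from the well; home = origin at 50 mm. Fits in any of its four quarter turns.
- block_fin (a point): Centre of the top edge of the skewed block's steel grip fin, 80 mm above the block's origin, axes as the block's. The fin is 36 mm long along x, 12 mm thick along y and 30 mm high, in the middle of the flat top of the body. It stands 155 mm above the bench at the start, 130 mm when home.
- heater: White heater holding the skewed block, fixed. Origin: on the bench under the centre of its square well, z up, x and y square to the well's sides. Housing x -105 to +55 mm, y +-60; flat top and rim 85 mm high, panel at the -x end. Well 68 x 68 mm, open above, 35 deep (floor at z = 50), so a centred block drops in when within about 8 deg of square.
- other_block: Identical tube block, loose, already fully home in the other, identical heater (its fin top is 130 mm above the bench). To be left alone. Origin and axes as for block.
Things that resemble listed ones, but are neither listed nor needed, are in the scene too. What is shaped like the block but black or yellow is not meant.

How it is judged:
On the way:
1. the block is pushed home by the gripper: within 8 mm of the well floor while the fingers still touch it (z of block in the frame of heater below 0.058 m and horizontal distance between block and heater below 0.012 m and contact force between the fingers and block above 0.5 N), for 0.1 s.
At the end, for the whole second after the job is handed in: The skewed block sits in the well of its heater, its foot within 5 mm of the well floor, within 12 mm of the well's centre, upright within 6 degrees, at rest and released; the other block is within 15 mm of where it was (z of block in the frame of heater below 0.055 m and horizontal distance between block and heater below 0.012 m and angle between block's own z axis and vertical below 0.1 rad and linear speed of block below 0.02 m/s and distance of other_block from where it was at the start of the episode below 0.015 m); the robot touches nothing.
It fails at once if the skewed block is lifted out (raised more than 20 mm above where it rested on the rim) (z of block in the frame of heater above 0.095 m).
It fails at once if the other block is disturbed (moved more than 15 mm) (distance of other_block from where it was at the start of the episode above 0.015 m).
It also fails if it takes over 32 s, if anything falls off the work surface, if the arm or the gripper's body presses on something with over 40 N, if the wrist force passes 120 N, or if a joint passes its speed limit or range.

## Working session

There is one attempt and no reset: what is moved stays moved. The work goes in short steps, Python scripts to look and compute and a tool call to move; the robot and the scene stay as the last step left them, time stands still between calls to the robot, and variables do not carry over. Pictures are saved under pics/ and viewed, and the job is handed in when it is done.

Besides the shell and the picture viewer there is one more tool, called after "Request:" as name([rows], argument=value, ...), one row to a line, values as JSON. step_arm: Moves the arm, as the interface text tells. Its arguments: {"type":"object","properties":{"hand":{"type":"array","items":{"type":"number"}},"xyz":{"type":"array","items":{"type":"array","items":{"type":"number"}}},"twist":{"type":"array","items":{"type":"number"}},"grip_force":{"type":"number"}},"required":["hand","xyz","twist"]}

```bash
mkdir -p pics; ls; python3 - <<'E'
from station import env, imaging
import cv2,numpy as np
s=env.state();print(s['time'],s['eef_pos'],s['tcp_rot'],s['wrist_force'],s['finger_gap'])
for n in ['top','side']:
    p,d=imaging.read_camera(n);k=imaging.camera_params(n)
    cv2.imwrite(f'pics/{n}0.png',p[:,:,::-1]);np.savez(f'{n}0.npz',p=p,d=d,**{a:np.array(b) for a,b in k.items()})
    print(n,k['fx'],k['cx'],k['cy'],np.round(k['pose'],3).tolist())
E
```

```text
pics
0.0 [0.20405051 0.59050224 0.21405475] [ 0.5755704  -0.41046697  0.57625748  0.4100767 ] [ 0.8618446  -0.02189926  0.2575764 ] 0.09485700053260238
top 493.75612554682897 323.1742245660194 199.44798233328436 [[-0.018, -0.997, 0.081, 0.388], [-1.0, 0.016, -0.017, 0.07], [0.016, -0.082, -0.997, 1.2], [0.0, 0.0, 0.0, 1.0]]
side 441.85301310832415 314.4661833470244 199.8462503660647 [[0.771, -0.502, 0.392, 0.113], [-0.637, -0.601, 0.482, -0.387], [-0.006, -0.622, -0.783, 0.84], [0.0, 0.0, 0.0, 1.0]]
```

View pics/top0.png

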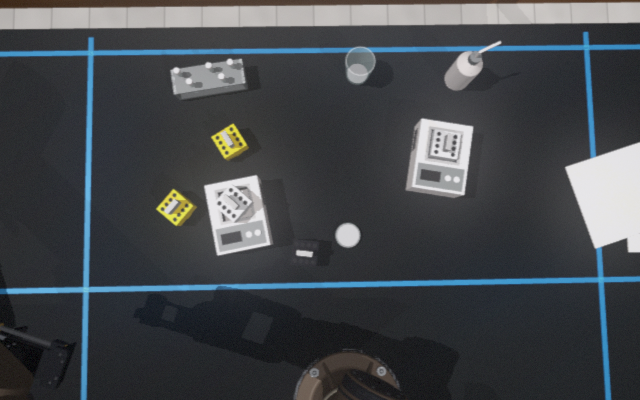

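View pics/side0.png

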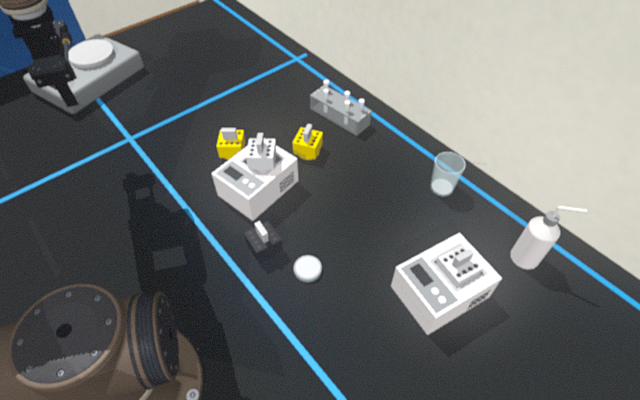

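The top view shows the skewed block in the heater at about (237,205). The home block is in the heater at (443,150), and the yellow and black lookalikes are nearby. I'll zoom in on the skewed one.

```bash
python3 - <<'E'
import cv2,numpy as np
z=np.load('top0.npz');p=z['p'][170:262,195:280,::-1]
cv2.imwrite('pics/top0c.png',cv2.resize(p,None,fx=6.5,fy=6.5,interpolation=cv2.INTER_CUBIC))
z2=np.load('side0.npz');p=z2['p'][125:220,205:305,::-1]
cv2.imwrite('pics/side0c.png',cv2.resize(p,None,fx=6,fy=6,interpolation=cv2.INTER_CUBIC))
def pts(z):
    d=z['d'];v,u=np.mgrid[:400,:640];X=np.stack([(u-z['cx'])/z['fx']*d,(v-z['cy'])/z['fy']*d,d],-1)
    return X@z['pose'][:3,:3].T+z['pose'][:3,3]
W=pts(z);np.set_printoptions(precision=0,linewidth=250,suppress=True)
print(W[178:256:2,204:272:2,2]*1000)
E
```

```text
[[ 2. -4.  7. ...  5. -0.  1.]
 [ 5. -3.  3. ... -0. -3. -3.]
 [ 3.  2.  2. ...  1.  1.  4.]
 ...
 [ 0.  2.  1. ...  1.  3.  3.]
 [ 0.  2.  4. ... -0. -2.  4.]
 [-2. -3.  3. ...  4. -2. -1.]]
```

View pics/top0c.png

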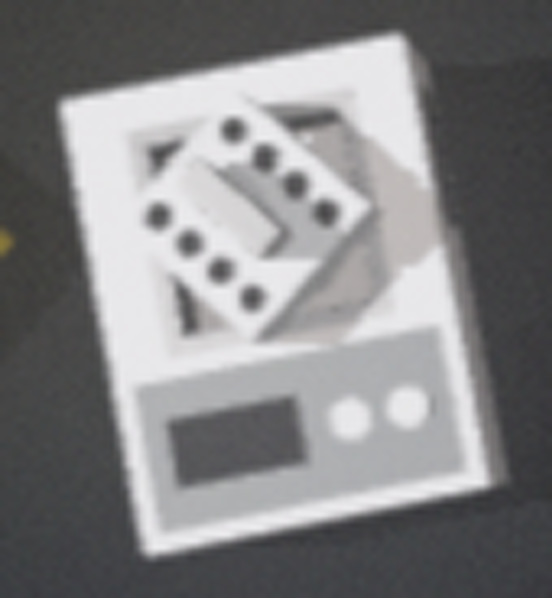

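View pics/side0c.png

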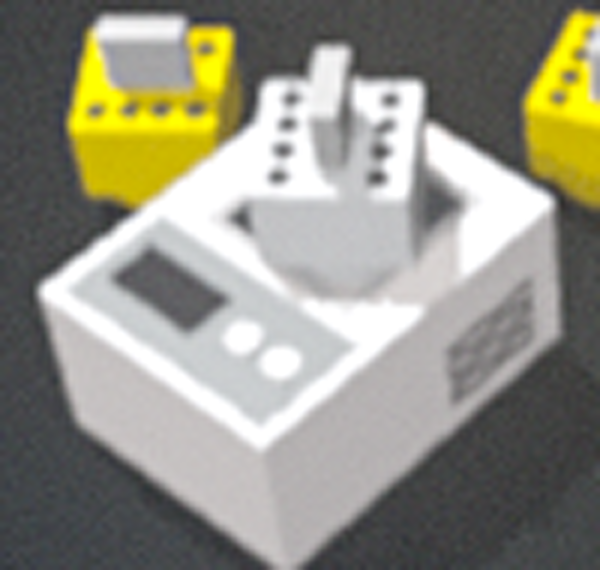

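```bash
cat > h.py <<'E'
import numpy as np
def ray(z,uv,h):
    uv=np.atleast_2d(np.array(uv,float));P=z['pose']
    r=np.stack([(uv[:,0]-z['cx'])/z['fx'],(uv[:,1]-z['cy'])/z['fy'],np.ones(len(uv))],-1)@P[:3,:3].T
    return P[:3,3]+r*((h-P[2,3])/r[:,2])[:,None]
E
python3 - <<'E'
import numpy as np
from h import ray
np.set_printoptions(precision=4,suppress=True)
T=np.load('top0.npz');S=np.load('side0.npz')
c=lambda a,f,u,v:(np.array(a)+.5)/f-.5+[u,v]
t=lambda a:c(a,6.5,195,170); s=lambda a:c(a,6,205,125)
ang=lambda p,q:np.degrees(np.arctan2(*(q-p)[[1,0]]))
H=ray(T,t([(60,100),(405,33),(492,485),(145,555)]),.085)
print('heater',H[:,:2].tolist(),[np.linalg.norm(H[i]-H[i-1]) for i in range(4)],[ang(H[i-1],H[i]) for i in range(4)])
# panel (-x end) edge = corners 2,3 ; +x edge = corners 0,1
ex=(H[0]+H[1]-H[2]-H[3])[:2];ex/=np.linalg.norm(ex);C=H.mean(0)[:2]
print('yaw',np.degrees(np.arctan2(ex[1],ex[0])),'origin',C+ex*.025)
Wl=ray(T,t([(127,132),(355,92),(395,312),(172,352)]),.085);print('well',Wl.mean(0),[np.linalg.norm(Wl[i]-Wl[i-1]) for i in range(4)])
B=ray(T,t([(234,130),(265,157),(296,184),(327,212),(158,215),(190,242),(221,270),(252,297)]),.125)
print('block',B.mean(0),ang(B[0],B[3]),ang(B[4],B[7]))
HS=ray(S,s([(40,292),(262,447),(553,200)]),.085);print('heater side',HS[:,:2].tolist())
BS=ray(S,s([(291,98),(287,123),(283,150),(278,177),(390,100),(386,125),(382,151),(377,178)]),.125);print('block side',BS.mean(0),ang(BS[0],BS[3]),ang(BS[4],BS[7]))
F=ray(T,t([(195,158),(288,235),(262,258),(172,183)]),.155);print('fin top',F.mean(0),[np.linalg.norm(F[i]-F[i-1]) for i in range(4)],ang(F[0],F[1]))
FS=ray(S,s([(318,45),(351,47),(342,105),(309,105)]),.155);print('fin side',FS.mean(0),[np.linalg.norm(FS[i]-FS[i-1]) for i in range(4)],ang(FS[0],FS[3]))
for z,m in((T,t),(S,s)):pass
from scipy.spatial.transform import Rotation as R
print(R.from_quat([-0.41046697,0.57625748,0.4100767,0.5755704]).as_matrix())
E
```

```text
heater [[0.5168657950665206, 0.32035938301182143], [0.5385107995892089, 0.20031214278919673], [0.380669979649548, 0.17135808384831377], [0.3587772122471837, 0.29087003844664716]] [np.float64(0.16081548887066177), np.float64(0.12198297465571069), np.float64(0.16047449008604628), np.float64(0.1215006195722809)] [np.float64(10.566335154085055), np.float64(-79.77915268616772), np.float64(-169.60532116500585), np.float64(100.38062117697923)]
yaw 10.480598087701244 origin [0.4733 0.2503]
well [0.4732 0.2502 0.085 ] [np.float64(0.07836065996726453), np.float64(0.08026900126861333), np.float64(0.07816626994566328), np.float64(0.07814013738839998)]
block [0.4731 0.2502 0.125 ] -132.1990039487551 -131.81472388032904
heater side [[0.35964842913018297, 0.29027733964470304], [0.38208555647319337, 0.1727338980392591], [0.5404320658143075, 0.20252715567127]]
block side [0.4742 0.2506 0.125 ] -131.22228395376803 -132.64085503302914
fin top [0.4724 0.2496 0.155 ] [np.float64(0.010999269248339166), np.float64(0.03960186292160962), np.float64(0.011219038950341436), np.float64(0.0384003026641486)] -130.40796184297898
fin side [0.4768 0.2517 0.155 ] [np.float64(0.03217755911323894), np.float64(0.012566525225241092), np.float64(0.031088380213084067), np.float64(0.01218348795386738)] -130.8939302795605
[[-0.0005 -0.9451  0.3267]
 [-0.001   0.3267  0.9451]
 [-1.      0.0001 -0.0011]]
```

The views agree: heater origin is (0.473, 0.250) with yaw 10.5°, and the block's fin is centred on it with yaw 48° (37.5° off square). The edges measure 160 × 122 mm, which fits the given sizes. I'll move above it first.

Request:
step_arm([
  [0, -45.7, -29.2],
  [0, -45.7, -29.2],
  [0, -45.7, -29.2],
  [0, -45.7, -29.2],
  [0, -45.7, -29.2],
  [0, -45.7, -29.2],
  [0, -45.7, -29.2],
  [0, -45.7, -29.2],
], hand=[0, 0, 0, 0, 0, 0, 0, 0], twist=[0, 0, 0, 0, 0, 0, 0, 0], grip_force=40)

```text
time: 1.1
eef_pos: [0.4742, 0.249, 0.2145]
tcp_rot: [0.576, -0.41, 0.576, 0.41]
wrist_force: [0.1, 0.5, 0.7]
finger_gap: 0.0944
```

Request:
step_arm([
  [0, 0, 0],
  [0, 0, 0],
  [0, 0, 0],
  [0, 0, 0],
  [0, 0, 0],
  [0, 0, 0],
  [0, 0, 0],
  [0, 0, 0],
], hand=[0, 0, 0, 0, 0, 0, 0, 0], twist=[-9.6, -9.6, -9.6, -9.6, -9.6, -9.6, -9.6, 0])

```text
time: 2.1
eef_pos: [0.4733, 0.2505, 0.2145]
tcp_rot: [0.253, -0.66, 0.253, 0.66]
wrist_force: [-0.4, -0.7, -0.4]
finger_gap: 0.0951
```

```bash
cat > st.py <<'E'
from station import env
import numpy as np
from scipy.spatial.transform import Rotation as R
def show(tgt=(0.4735,0.2503)):
    s=env.state();q=s['tcp_rot'];M=R.from_quat([q[1],q[2],q[3],q[0]]).as_matrix()
    print('t',round(s['time'],2),'tcp',np.round(s['eef_pos'],4),'jaw yaw',round(np.degrees(np.arctan2(M[1,2],M[0,2])),2),'F',np.round(s['wrist_force'],1),'M',np.round(s['moment'],2),'gap',round(s['finger_gap'],4),'q6',round(s['joint_pos'][5],2))
    d=np.array([*tgt,s['eef_pos'][2]])-s['eef_pos'];print('tool shift mm to target xy',np.round(M.T@d*1000,1),'tool x',np.round(M[:,0],3))
if __name__=='__main__':show()
E
python3 st.py; python3 - <<'E'
from station import imaging
import cv2,numpy as np
k=imaging.camera_params('wrist');p,d=imaging.read_camera('wrist')
cv2.imwrite('pics/w1.png',p[:,:,::-1]);np.savez('w1.npz',p=p,d=d,**{a:np.array(b) for a,b in k.items()})
E
```

```text
t 2.1 tcp [0.4733 0.2505 0.2145] jaw yaw 138.07 F [-0.4 -0.7 -0.4] M [ 0.06  0.1  -0.  ] gap 0.0951 q6 -2.05
tool shift mm to target xy [-0.  -0.  -0.3] tool x [-0. -0. -1.]
```

View pics/w1.png

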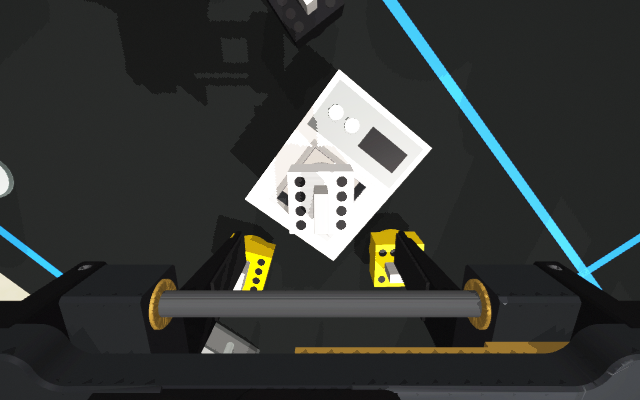

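The wrist view shows the fin at about (321,200), vertical in the image and centred between the fingers (x≈245 and 395), so yaw and position are right. I'll descend and close.

Request:
step_arm([
  [21, 0, 0],
  [21, 0, 0],
  [21, 0, 0],
  [15, 0, 0],
  [6, 0, 0],
  [0, 0, 0],
  [0, 0, 0],
  [0, 0, 0],
], hand=[0, 0, 0, 0, 0, 0.5, 1, 1], twist=[0, 0, 0, 0, 0, 0, 0, 0])

```text
time: 3.15
eef_pos: [0.4736, 0.2506, 0.1312]
tcp_rot: [-0.253, 0.661, -0.252, -0.66]
wrist_force: [0.8, -0.2, -0.0]
finger_gap: 0.0706
```

Request:
step_arm([
  [0, 0, 0],
  [0, 0, 0],
  [0, 0, 0],
  [0, 0, 0],
  [0, 0, 0],
  [0, 0, 0],
  [0, 0, 0],
  [0, 0, 0],
], hand=[1, 1, 1, 1, 1, 1, 1, 1], twist=[0, 0, 0, 0, 0, 0, 0, 0])

```text
time: 4.15
eef_pos: [0.4733, 0.2506, 0.1306]
tcp_rot: [0.253, -0.66, 0.253, 0.661]
wrist_force: [-1.1, 1.2, -0.4]
finger_gap: 0.0116
```

```bash
python3 st.py
```

```text
t 4.15 tcp [0.4733 0.2506 0.1306] jaw yaw 138.13 F [-1.1  1.2 -0.4] M [0.32 0.18 0.03] gap 0.0116 q6 -2.05
tool shift mm to target xy [-0.   0.1 -0.3] tool x [-0.  0. -1.]
```

The grip is on the 12 mm fin. Now I'll press lightly and turn it towards square.

Request:
step_arm([
  [1, 0, 0],
  [0.5, 0, 0],
  [0, 0, 0],
  [0, 0, 0],
  [0, 0, 0],
  [0, 0, 0],
  [0, 0, 0],
  [0, 0, 0],
], hand=[1, 1, 1, 1, 1, 1, 1, 1], twist=[0, 0, 4, 4, 4, 4, 4, 4])

```text
time: 5.15
eef_pos: [0.4753, 0.2508, 0.1301]
tcp_rot: [-0.386, 0.594, -0.384, -0.592]
wrist_force: [3.9, 1.8, 1.0]
finger_gap: 0.0117
```

```bash
python3 st.py
```

```text
t 5.15 tcp [0.4753 0.2508 0.1301] jaw yaw 114.04 F [3.9 1.8 1. ] M [ 0.51 -0.92  0.14] gap 0.0117 q6 -1.63
tool shift mm to target xy [-0.   1.8  0.3] tool x [ 0.005  0.001 -1.   ]
```

Request:
step_arm([
  [0.5, 0, 0],
  [0.5, 0, 0],
  [0, 0, 0],
  [0, 0, 0],
  [0, 0, 0],
  [0, 0, 0],
  [0, 0, 0],
  [0, 0, 0],
], hand=[1, 1, 1, 1, 1, 1, 1, 1], twist=[3.5, 3.5, 3.5, 3, 0, 0, 0, 0])

```text
time: 6.15
eef_pos: [0.4734, 0.2505, 0.1281]
tcp_rot: [0.451, -0.544, 0.451, 0.544]
wrist_force: [-0.1, -0.3, -4.1]
finger_gap: 0.0118
```

```bash
python3 st.py
```

```text
t 6.15 tcp [0.4734 0.2505 0.1281] jaw yaw 100.65 F [-0.1 -0.3 -4.1] M [0.12 0.01 0.03] gap 0.0118 q6 -1.39
tool shift mm to target xy [-0.  -0.1 -0.2] tool x [-0.  0. -1.]
```

The wrist now carries the block's weight (−4 N) and the yaw is square, so the block is free in the well mouth. I'll lower it.

Request:
step_arm([
  [3, 0, 0],
  [3, 0, 0],
  [3, 0, 0],
  [3, 0, 0],
  [3, 0, 0],
  [3, 0, 0],
  [2, 0, 0],
  [0, 0, 0],
], hand=[1, 1, 1, 1, 1, 1, 1, 1], twist=[0, 0, 0, 0, 0, 0, 0, 0])

```text
time: 7.15
eef_pos: [0.4733, 0.2505, 0.108]
tcp_rot: [0.451, -0.544, 0.452, 0.544]
wrist_force: [0.1, -0.4, -3.9]
finger_gap: 0.0118
```

```bash
python3 st.py
```

```text
t 7.15 tcp [0.4733 0.2505 0.108 ] jaw yaw 100.63 F [ 0.1 -0.4 -3.9] M [ 0.02  0.02 -0.03] gap 0.0118 q6 -1.39
tool shift mm to target xy [-0.  -0.1 -0.3] tool x [-0.  0. -1.]
```

Request:
step_arm([
  [1, 0, 0],
  [1, 0, 0],
  [1, 0, 0],
  [0.5, 0, 0],
  [0, 0, 0],
  [0, 0, 0],
  [0, 0, 0],
  [0, 0, 0],
], hand=[1, 1, 1, 1, 1, 1, 1, 1], twist=[0, 0, 0, 0, 0, 0, 0, 0])

```text
time: 8.15
eef_pos: [0.4736, 0.2507, 0.1058]
tcp_rot: [-0.452, 0.544, -0.451, -0.544]
wrist_force: [-3.3, 0.1, 11.4]
finger_gap: 0.0117
```

```bash
python3 st.py; python3 - <<'E'
from station import imaging
import cv2,numpy as np
p,d=imaging.read_camera('side')
cv2.imwrite('pics/s2.png',cv2.resize(p[90:230,190:330,::-1],None,fx=4,fy=4,interpolation=cv2.INTER_CUBIC))
E
```

```text
t 8.15 tcp [0.4736 0.2507 0.1058] jaw yaw 100.64 F [-3.3  0.1 11.4] M [-0.34  0.91  0.  ] gap 0.0117 q6 -1.39
tool shift mm to target xy [-0.   0.2 -0.3] tool x [ 0.001  0.001 -1.   ]
```

View pics/s2.png

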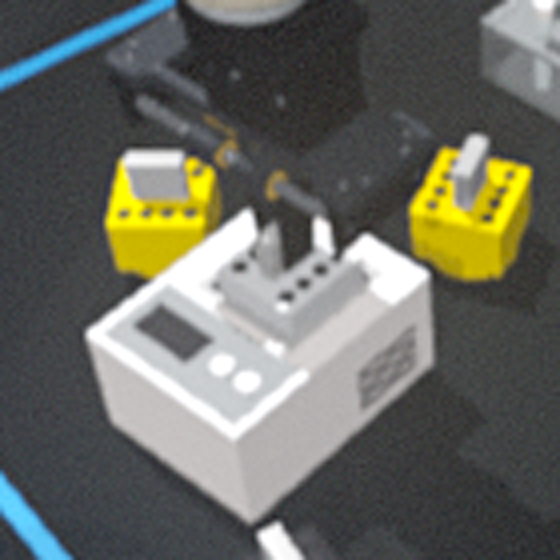

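It reached the floor at TCP 0.1058 (0.1056 predicted), with 11 N pushing back. The picture shows the block square and low in the well at about (290,290). I'll press a little more, open, then retreat straight up.

Request:
step_arm([
  [0.7, 0, 0],
  [0, 0, 0],
  [0, 0, 0],
  [0, 0, 0],
  [-1, 0, 0],
  [0, 0, 0],
  [0, 0, 0],
  [0, 0, 0],
], hand=[1, 1, 1, 1, 1, 0.85, 0.7, 0.5], twist=[0, 0, 0, 0, 0, 0, 0, 0])

```text
time: 9.2
eef_pos: [0.4735, 0.2505, 0.1048]
tcp_rot: [0.452, -0.544, 0.451, 0.544]
wrist_force: [0.5, -0.5, 0.2]
finger_gap: 0.029
```

Request:
step_arm([
  [0, 0, 0],
  [0, 0, 0],
  [0, 0, 0],
  [0, 0, 0],
  [-10, 0, 0],
  [-30, 0, 0],
  [-30, 0, 0],
  [-30, 0, 0],
], hand=[0, 0, 0, 0, 0, 0, 0, 0], twist=[0, 0, 0, 0, 0, 0, 0, 0])

```text
time: 10.2
eef_pos: [0.4733, 0.2505, 0.2066]
tcp_rot: [-0.452, 0.544, -0.451, -0.544]
wrist_force: [-0.5, -0.1, -0.4]
finger_gap: 0.0948
```

```bash
python3 st.py; python3 - <<'E'
from station import imaging
import cv2,numpy as np
k=imaging.camera_params('wrist')
w,d=imaging.read_camera('wrist');p,_=imaging.read_camera('side')
cv2.imwrite('pics/w3.png',w[:,:,::-1])
cv2.imwrite('pics/s3.png',cv2.resize(p[125:225,205:305,::-1],None,fx=6,fy=6,interpolation=cv2.INTER_CUBIC))
np.savez('w3.npz',p=w,d=d,**{a:np.array(b) for a,b in k.items()})
E
```

```text
t 10.2 tcp [0.4733 0.2505 0.2066] jaw yaw 100.63 F [-0.5 -0.1 -0.4] M [0.05 0.01 0.01] gap 0.0948 q6 -1.39
tool shift mm to target xy [ 0.  -0.2 -0.2] tool x [ 0.  0. -1.]
```

View pics/w3.png

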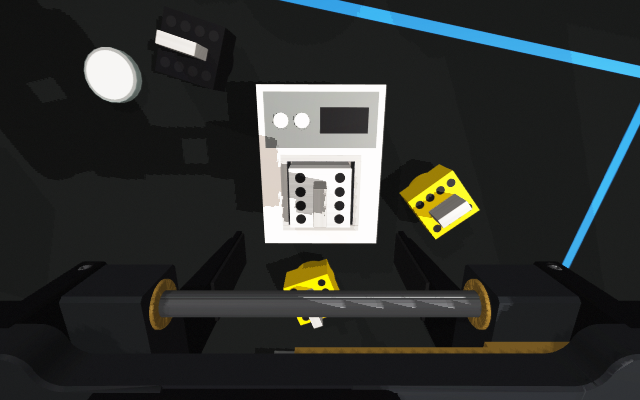

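View pics/s3.png

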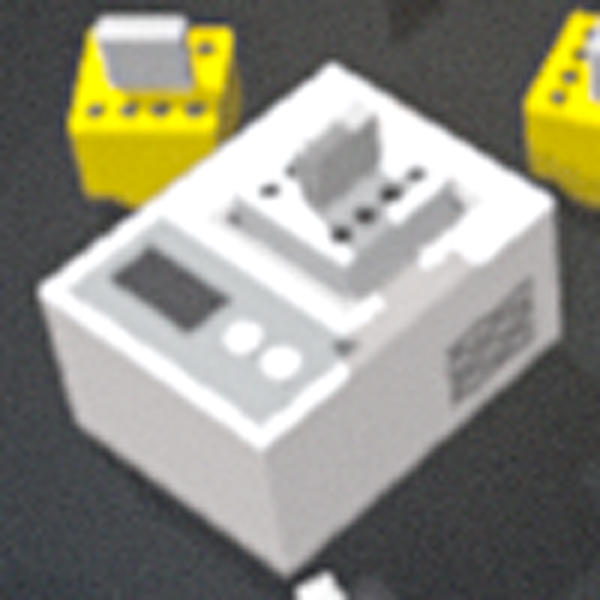

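The block sits square in the well, with its holes at x 300 and 340, y 178–218 in the wrist view. One check with depth and the hole rays before handing in.

```bash
python3 - <<'E'
import numpy as np
from h import ray
z=np.load('w3.npz');d=z['d'];v,u=np.mgrid[:400,:640]
X=np.stack([(u-z['cx'])/z['fx']*d,(v-z['cy'])/z['fy']*d,d],-1)@z['pose'][:3,:3].T+z['pose'][:3,3]
m=lambda a,b,c,e:np.median(X[a:b,c:e,2])
print('body top left/right',m(176,222,307,311),m(176,222,330,334),'front/back',m(170,174,305,335),m(222,226,305,335),'rim',m(180,225,368,376),'fin',[round(float(np.median(X[r,316:324,2])),3) for r in range(178,230,4)])
B=ray(z,[(300,178),(300,192),(300,205),(300,219),(340,178),(340,191),(340,205),(340,218)],.100);print('centre',B.mean(0)[:2])
E
```

```text
body top left/right 0.1009919476959561 0.1009991918413985 front/back 0.10098066298227584 0.10208297193798163 rim 0.08604278083127156 fin [0.101, 0.108, 0.123, 0.131, 0.131, 0.132, 0.131, 0.131, 0.131, 0.131, 0.131, 0.131, 0.131]
centre [0.47301126 0.25123069]
```

The body top is at 101 mm and level, and the fin is at 131 mm with the rim reading 86 (so about +1 mm bias). The centre is within 1 mm of the well's. The block is home.

```bash
python3 -c "
from station import workorder
print(workorder.hand_in())"
```

```text
the job is handed in; nothing more can be done
None
```

The skewed block is fully home in its heater's well and released, and I handed the job in at about 10 s of the 32 s allowed. I gripped it by the fin and turned it about 37.5° while pressing lightly. Once it dropped free I lowered it to the well floor and pressed (11 N measured there, then 0.7 mm further). Then I opened the fingers and backed straight up about 100 mm.

**Last checks:**
- **Height:** the body top read 101 mm and the fin top 131 mm, against 100 and 130 mm when home. The rim also read 1 mm high, so this looks like camera bias.
- **Level:** left, right and front readings of the body top agreed; the back read 1 mm higher.
- **Position:** the block's centre is within about 1 mm of the well's centre.
- **Robot:** the wrist force was about zero and the gripper was clear and open.

I didn't photograph the other block again at the end, but the arm never went near it. No check failed or disagreed. Midway through the turn there was a brief 4 N sideways force and a 2 mm drift, which cleared once the block was square.

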